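Lay out the slide-mounting station

TASK

Set up the slide-mounting station on the row of three blue coasters, which has the red pipette bulb lying at one end and the slide mailer at the other. Stand the tall white sample pot in the centre of the coaster beside the red bulb, the blue-and-yellow carton in the centre of the coaster beside the mailer, and the brown dropper bottle in the centre of the coaster between those two; then stack the short green-lidded pot squarely on top of the tall one. Leave the bulb, the mailer and the wooden-handled rubber stamp where they are, knock nothing over, and leave everything standing upright.

Things in the scene. Friction and masses are not known exactly. Their poses are not given: they have to be found in the camera images.
- tall_pot: tall white sample pot with fixed white lid, 58 mm high; body 38 mm in diameter, lid 44 mm in diameter from 48 mm to 58 mm height, flat on top. Origin at the centre of its underside, z up. Grip round the body or lid. To be moved.
- short_pot: short white sample pot with a fixed bright-green lid, 38 mm high; body 38 mm in diameter, lid 44 mm in diameter from 28 mm to 38 mm height, flat underneath. Origin at the centre of its underside, z up. To be moved, onto the tall pot's lid.
- carton: closed blue and yellow cover-slip carton standing upright, 28 (its x) x 50 (its y) x 75 mm high. Origin at the centre of its underside, z up. Grip across the 28 mm. To be moved.
- dropper: brown dropper bottle with black cap and teat, 84 mm high; body 30 mm in diameter up to 50 mm height, cap about 20 mm in diameter above. Origin at the centre of its underside, z up. To be moved.
- coaster_mid: middle one of three equal fixed dark-blue round coasters in a straight row, 72 mm in diameter, 4 mm thick, flat, with a thin white printed ring. Origin at the centre of its underside, on the worktop; its y axis runs along the row, whose coasters stand 100 mm apart.
- coaster_a: coaster at the left end of the row (the robot's left), 100 mm from the middle one; otherwise as the middle one.
- coaster_b: coaster at the right end of the row (the robot's right), 100 mm from the middle one; otherwise as the middle one.
- bulb: red rubber pipette bulb, 30 x 57 x 30 mm, lying loose on the worktop about 75 mm beyond the centre of one of the two end coasters (either end). Origin under its middle. Leave it there.
- mailer: flat white slide mailer with a blue end, 86 (its x) x 30 (its y) x 12 mm, lying loose about 75 mm beyond the centre of the other end coaster. Origin at the centre of its underside. Leave it there.
- stamp: rubber stamp with brown wooden handle and black foot, 23 x 34 x 57 mm, standing loose among the things to be moved. Origin at the centre of its underside. Leave it there.

How it is judged:
At the end, for the whole second after the job is handed in: Tall pot centred within 15 mm on the coaster beside the bulb, carton likewise on the one beside the mailer, dropper bottle likewise on the middle one; short pot on the tall pot's lid, centres within 12 mm; all four upright and at rest (((horizontal distance between bulb and coaster_a below 0.1 m and horizontal distance between tall_pot and coaster_a below 0.015 m and horizontal distance between carton and coaster_b below 0.015 m and z of tall_pot in the frame of coaster_a between 0 and 0.009 m and z of carton in the frame of coaster_b between 0 and 0.009 m) or (horizontal distance between bulb and coaster_b below 0.1 m and horizontal distance between tall_pot and coaster_b below 0.015 m and horizontal distance between carton and coaster_a below 0.015 m and z of tall_pot in the frame of coaster_b between 0 and 0.009 m and z of carton in the frame of coaster_a between 0 and 0.009 m)) and horizontal distance between dropper and coaster_mid below 0.015 m and z of dropper in the frame of coaster_mid between 0 and 0.009 m and horizontal distance between short_pot and tall_pot below 0.012 m and z of short_pot in the frame of tall_pot between 0.052 and 0.064 m and angle between each of tall_pot, short_pot, carton, dropper's own z axis and vertical below 0.12 rad and linear speed of each of tall_pot, short_pot, carton, dropper below 0.02 m/s); the robot touches nothing.
It fails at once if the bulb was shifted by more than 25 mm (distance of bulb from where it was at the start of the episode above 0.025 m).
It fails at once if the mailer was shifted by more than 25 mm (distance of mailer from where it was at the start of the episode above 0.025 m).
It fails at once if the rubber stamp was shifted by more than 25 mm (distance of stamp from where it was at the start of the episode above 0.025 m).
It fails at once if a pot, the carton, the dropper bottle or the stamp was knocked over (angle between any of tall_pot, short_pot, carton, dropper, stamp's own z axis and vertical above 0.7 rad).
It also fails if it takes over 120 s, if anything falls off the work surface, if the arm or the gripper's body presses on something with over 40 N, if the wrist force passes 120 N, or if a joint passes its speed limit or range.

ROBOT

A 6-joint arm with a two-finger parallel gripper is mounted at the origin on a cart in front of the work surface, level with it; the furniture and walls round the work are solid. World frame = base frame: x ahead of the robot, y to its left, z up, the work surface at z = 0. Lengths are in m, angles in rad, forces in N, time in s.
With the tool pointing down it reaches from about 0.35 to 0.85 m from the base axis. Payload 8.1 kg.
Tool frame: the origin (TCP) lies on the centre line of the jaws, within the pads' length; the fingertips stand 22 mm ahead of it and the grasp point (between the pads) lies 3 mm ahead of it; z points along the fingers, y is the line along which they close (so a half turn about z gives the same grasp; the last joint's range is limited). The gripper opens to 93 mm and grips with 3 to 60 N. Pads are 15 mm wide; open, the fingers measure 128 mm over their backs; the gripper's body (75 mm by 188 mm) begins 65 mm behind the grasp point.
Start: joints at [1.177, 0.13, 1.488, -0, 1.523, -0.085], TCP at [0.182, 0.572, 0.241] pointing down, gripper open.
Joint ranges: [-2.96, 2.96], [-0.89, 2.26], [0.02, 2.5], [-1.34, 4.48], [0, 2.73], [-2.66, 2.66]. Speed limits (rad/s): [2.39, 2.39, 2.79, 3.14, 3.14, 3.14].

INTERFACE

Orientations are given as a rotation vector (axis times angle).
In Python, from plant import robot gives the robot as it stands.
- The arm moves only by the tool pendant, called after "Emit:" as a command line: name --argument value ..., lists and objects as JSON in quotes. Schema: {"type":"object","properties":{"steps":{"type":"object","properties":{"moves":{"type":"array","items":{"type":"array","items":{"type":"number"},"minItems":5,"maxItems":5},"minItems":1,"maxItems":20}},"additionalProperties":false,"required":["moves"]},"grip_force":{"type":"number"},"only":{"type":"string"},"quiet":{"type":"boolean"},"lines":{"type":"string"}},"required":["steps"],"additionalProperties":false}. steps is an object whose key "moves" holds a list of rows, 1 to 20 of them, each of 5 numbers: the finger opening in m, then dx, dy, dz in m, then a turn about the tool's z in rad; each row shifts and turns the commanded pose from where the row before left it, along the tool's axes as they then stand; what a row does not reach is not made up. A row lasts 1/10 s, in which the tool goes at most 0.05 m and 0.15 rad, less where a joint would pass 70% of its speed; a pose out of reach is approached as far as the arm can. The fingers move at their own pace and stop on an object; grip_force is the grip in N (left out, the last holds). Time passes only in rows, so rows that do not move let the fingers close. The tool returns the time, the measured TCP pose, the force, the opening and the grip force at its end. only (a regular expression) keeps the lines of the reply that match it, lines (a string "A,B") keeps lines A to B, and quiet returns only ok. Input that does not fit is refused with a message, and nothing moves.
- robot.read_state(): the state, without advancing time (a new reading comes with each control period).
- robot.read_camera(name): name is "scene" or "top" or "wrist"; returns a dict with "image" (400x640x3 uint8, red, green, blue), "fx", "fy", "cx", "cy" (pixels), "R" (3x3) and "t" (3): a world point X has camera coordinates R X + t. Camera axes: x right, y down, z forward; pixel columns grow to the right and rows downward; lengths in m; the calibration is good to about 2 mm. A picture is of the moment at which its call begins. There is no depth.
- robot.close_job(): hands the job in; it is judged then, once.
The state is a dict: "t": time; "q": joint angles; "dq": joint speeds; "joint_torque": joint torques, N m; "tool_pos": TCP position; "orientation": TCP orientation; "force": force on the tool from outside, world axes, zero at the start; "wrist_torque": the same for the moment, N m; "opening": finger opening in m; "gripper_force": force on a finger pad.
Only numpy, scipy, OpenCV 4.12 (cv2) and the standard library are available. Lean on these libraries where they do the work, as an engineer would, in place of code of your own. Each camera call takes 0.05 s, during which the arm holds its last target. There are 200 camera calls.

## Working session

There is one attempt and no reset: what is moved stays moved. The work goes in short steps, Python scripts to look and compute and a tool call to move; the robot and the scene stay as the last step left them, time stands still between calls to the robot, and variables do not carry over. Pictures are saved under pics/ and viewed, at most 14 in all, crops included, and the job is handed in when it is done.

```bash
ls; mkdir -p pics; python3 - <<'E'
from plant import robot
import cv2
for n in("scene","top"):
    c=robot.read_camera(n); cv2.imwrite(f"pics/{n}0.png",c["image"][:,:,::-1]); print(n,c["fx"],c["cx"],c["cy"],c["R"],c["t"])
s=robot.read_state(); print(s)
E
```

```text
pics
plant.py
scene 385.2822941220785 319.64055136532795 196.45959175836063 [[-0.96197048 -0.27242443  0.0199428 ]
 [-0.14883052  0.46152054 -0.87455604]
 [ 0.22904642 -0.84426519 -0.48451421]] [0.46248389 0.04497985 1.09141263]
top 398.02393192701464 325.2832508253781 199.18511107970758 [[-0.02814588 -0.99946692 -0.01654358]
 [-0.98104919  0.03079364 -0.19129621]
 [ 0.19170367  0.01084586 -0.98139292]] [0.10480474 0.45959738 1.05084012]
{'t': 0.1, 'q': array([ 1.17662668e+00,  1.31108168e-01,  1.48914292e+00, -1.95361693e-05,
        1.52299545e+00, -8.53765239e-02]), 'dq': array([-4.05064247e-04, -2.70086845e-03, -4.17170190e-03, -1.89890117e-04,
       -1.24239683e-05,  2.22939371e-04]), 'joint_torque': array([ 1.22644869e-03, -5.61334813e+01, -4.93099558e+01,  7.70326937e-02,
        2.90228915e-02, -1.14883519e-04]), 'tool_pos': array([0.18213755, 0.57119726, 0.23969394]), 'orientation': array([-4.83067157e-01, -3.10385172e+00,  2.53056487e-03]), 'force': array([0.27152691, 0.21003929, 0.01852567]), 'wrist_torque': array([ 0.0376826 , -0.01177226,  0.00856354]), 'gripper_force': 0.0, 'opening': 0.09323927483147545}
```

View pics/scene0.png

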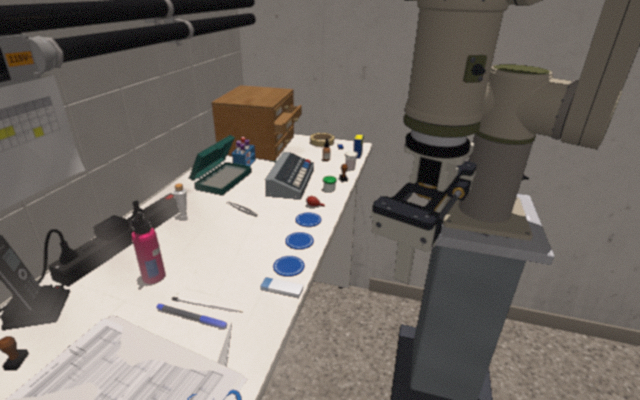

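View pics/top0.png

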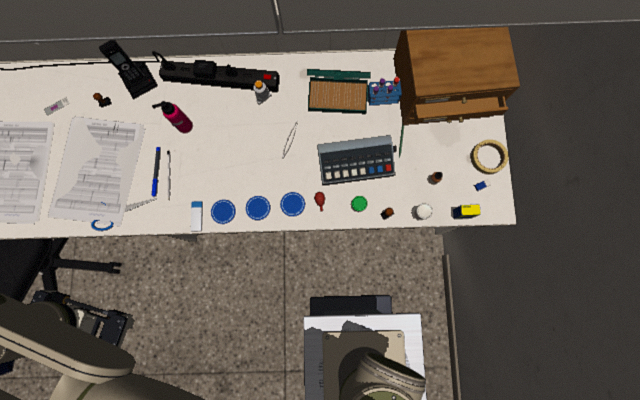

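The scene view shows the coasters at (289,266), (300,240) and (308,220), with the mailer at the near end. In the top view the coasters are at (223,211), (258,208) and (292,204). The bulb is at (320,200), so coaster_b (right) takes the tall pot, and the mailer is at (196,216). The short pot is at (359,204), stamp (388,213), tall pot (424,212), carton (466,212) and dropper (436,178).

```bash
cat > h.py <<'E'
import numpy as np, cv2
from plant import robot
def ray(c,uv,z):
    R,t=np.array(c["R"]),np.array(c["t"]); o=-R.T@t
    d=R.T@np.array([(uv[0]-c["cx"])/c["fx"],(uv[1]-c["cy"])/c["fy"],1])
    return o+d*(z-o[2])/d[2]
def proj(c,X):
    p=np.array(c["R"])@np.array(X)+np.array(c["t"]); return np.array([c["fx"]*p[0]/p[2]+c["cx"],c["fy"]*p[1]/p[2]+c["cy"]])
def blobs(c,lo,hi,box=(0,0,640,400),amin=15):
    hsv=cv2.cvtColor(c["image"],cv2.COLOR_RGB2HSV); x0,y0,x1,y1=box
    m=cv2.inRange(hsv,np.array(lo),np.array(hi)); k=np.zeros_like(m); k[y0:y1,x0:x1]=m[y0:y1,x0:x1]
    cs,_=cv2.findContours(k,cv2.RETR_EXTERNAL,cv2.CHAIN_APPROX_NONE)
    return [(cv2.contourArea(q),cv2.minAreaRect(q),q) for q in cs if cv2.contourArea(q)>=amin]
E
python3 - <<'E'
from h import *
c=robot.read_camera("top")
def show(n,lo,hi,box,z,amin=15):
    for a,r,q in blobs(c,lo,hi,box,amin):
        print(n,a,np.round(r[0],1),np.round(r[1],1),round(r[2]),np.round(ray(c,r[0],z)[:2],4), [list(np.round(ray(c,p,z)[:2],3)) for p in cv2.boxPoints(r)] if n in("carton","mailerb") else "")
show("coaster",(100,120,60),(125,255,255),(205,190,308,228),.004,100)
show("bulb",(0,150,60),(8,255,255),(308,185,335,215),.015)
show("short",(45,100,60),(80,255,255),(345,190,375,220),.038)
show("tall",(0,0,150),(180,70,255),(400,195,440,225),.058)
show("carton",(20,150,120),(35,255,255),(450,195,490,225),.075)
show("cartonblue",(100,120,30),(130,255,255),(450,195,490,225),.075)
show("stamp",(0,80,20),(20,255,200),(375,200,400,225),.05)
show("dropper",(0,0,0),(180,255,110),(422,165,448,190),.06)
show("mailer",(100,100,60),(125,255,255),(185,195,206,240),.012)
v=np.hstack([cv2.resize(c["image"][165:230,180:345],None,fx=4.8,fy=4.8,interpolation=2)]); w=cv2.resize(c["image"][165:230,345:510],None,fx=4.8,fy=4.8,interpolation=2)
cv2.imwrite("pics/crop1.png",np.vstack([v,w])[:,:,::-1][:624][:600])
E
```

```text
coaster 414.5 [222.8 211.3] [22.6 23.3] 45 [0.4447 0.3852] 
coaster 414.0 [257.5 207.5] [23. 23.] 90 [0.4525 0.2857] 
coaster 412.5 [292.3 203.8] [22.6 23.3] 45 [0.4602 0.1863] 
bulb 84.0 [320. 201.] [18.  8.] 90 [0.4637 0.1065] 
short 159.5 [359. 203.] [14. 14.] 90 [ 0.4503 -0.0017] 
tall 1131.0 [419.5 209.5] [29. 39.] 90 [ 0.4237 -0.1623] 
carton 157.0 [470.  209.5] [ 9. 18.] 90 [ 0.4169 -0.2915] [[np.float64(0.43), np.float64(-0.269)], [np.float64(0.428), np.float64(-0.316)], [np.float64(0.404), np.float64(-0.314)], [np.float64(0.406), np.float64(-0.267)]]
cartonblue 40.0 [457. 212.] [9.5 7.2] 81 [ 0.4112 -0.2567] 
stamp 42.0 [388.5 211.5] [7. 7.] 90 [ 0.4221 -0.0798] 
dropper 109.5 [434.  177.5] [11. 14.] 90 [ 0.5107 -0.2077] 
mailer 36.0 [196.5 204. ] [4. 9.] 90 [0.4665 0.4585]
```

View pics/crop1.png

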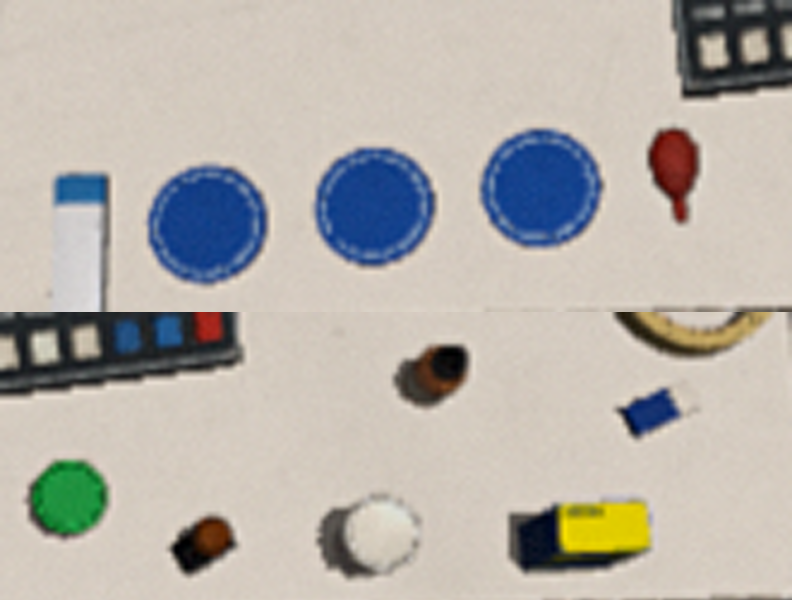

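The crop shows the lid and cap centres. In full-frame pixels the tall pot's lid is at (424.4,211.2), the dropper's cap at (439.4,175), the carton's yellow top at (470.5,210) and the short pot's lid at (359,203). Next I'll turn the jaws to close along world x and move over the row.

Emit:
pendant --steps '{"moves":[[0.07,0,0,0,0.15],[0.07,0,0,0,0.15],[0.07,0,0,0,0.15],[0.07,0,0,0,0.15],[0.07,0,0,0,0.15],[0.07,0,0,0,0.15],[0.07,0,0,0,0.15],[0.07,0,0,0,0.15],[0.07,0,0,0,0.062],[0.07,-0.034,0.034,0,0],[0.07,-0.034,0.034,0,0],[0.07,-0.034,0.034,0,0],[0.07,-0.034,0.034,0,0],[0.07,-0.034,0.034,0,0],[0.07,-0.034,0.034,0,0],[0.07,-0.034,0.034,0,0],[0.07,-0.034,0.034,0,0]]}' --grip_force 30

```text
t: 1.85
tool_pos: [0.4553, 0.2979, 0.2405]
orientation: [-2.221, -2.221, 0.0]
force: [0.5, 0.7, 0.2]
opening: 0.0702
gripper_force: 0.0
```

```bash
python3 - <<'E'
from h import *
c=robot.read_camera("top")
for n,u,v,z in(("tall",424.4,211.2,.058),("dropcap",439.4,175,.078),("carton",470.5,210,.075),("short",359,203,.038),("stamptop",389,211.5,.055),("calc",355,184,.02)): print(n,np.round(ray(c,(u,v),z)[:2],4))
print(robot.read_state()["orientation"])
E
```

```text
tall [ 0.4187 -0.1751]
dropcap [ 0.5127 -0.2179]
carton [ 0.4155 -0.2927]
short [ 0.4503 -0.0017]
stamptop [ 0.4213 -0.0804]
calc [0.5087 0.0059]
[ 2.22304805e+00  2.21398647e+00 -8.35276516e-04]
```

Emit:
pendant --steps '{"moves":[[0.07,-0.039,-0.0026,0,0],[0.07,-0.039,-0.0026,0,0],[0.07,-0.039,-0.0026,0,0],[0.07,-0.039,-0.0026,0,0],[0.07,-0.039,-0.0026,0,0],[0.07,-0.039,-0.0026,0,0],[0.07,-0.039,-0.0026,0,0],[0.07,-0.039,-0.0026,0,0],[0.07,-0.039,-0.0026,0,0],[0.07,-0.039,-0.0026,0,0],[0.07,-0.039,-0.0026,0,0],[0.07,-0.039,-0.0026,0,0],[0.07,-0.039,-0.0026,0,0],[0.07,-0.039,-0.0026,0,0],[0.07,-0.039,-0.0026,0,0],[0.07,0,0,0,0],[0.07,0,0,0,0]]}'

```text
t: 3.6
tool_pos: [0.415, -0.2856, 0.2401]
orientation: [-2.223, -2.218, -0.0]
force: [-0.2, 0.2, 0.3]
opening: 0.0697
gripper_force: 0.0
```

```bash
python3 - <<'E'
from h import *
c=robot.read_camera("wrist"); cv2.imwrite("pics/w1.png",c["image"][:,:,::-1]); 
for a,r,q in blobs(c,(20,150,100),(35,255,255),amin=300): print(a,r,[list(np.round(ray(c,p,.075)[:2],3)) for p in cv2.boxPoints(r)],ray(c,r[0],.075))
print(proj(c,(.4155,-.2927,.075)))
E
```

```text
1269.0 ((320.5, 196.0), (48.0, 27.0), 90.0) [[np.float64(0.406), np.float64(-0.271)], [np.float64(0.431), np.float64(-0.271)], [np.float64(0.432), np.float64(-0.319)], [np.float64(0.405), np.float64(-0.319)]] [ 0.41855546 -0.29468421  0.075     ]
[317.30326064 194.00147579]
```

View pics/w1.png

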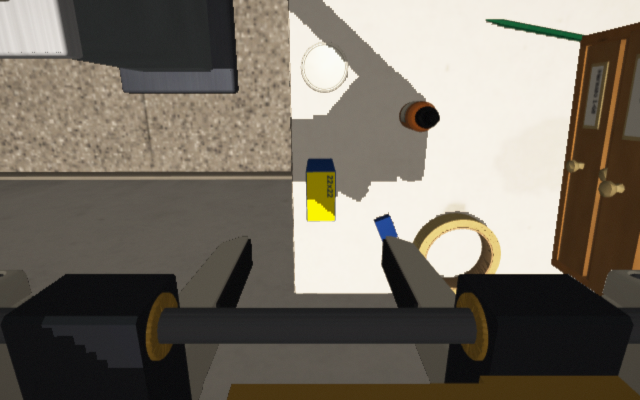

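The wrist view shows the carton's yellow top at (320,196) between the jaws, the dropper's cap at (428,118) and the tall pot's lid at (325,67). It agrees with the top view to 3 mm.

```bash
python3 - <<'E'
from h import *
c=robot.read_camera("wrist")
print(ray(c,(325,67),.058),ray(c,(428,117),.078))
E
```

```text
[ 0.42275067 -0.17704554  0.058     ] [ 0.51393865 -0.22037019  0.078     ]
```

Emit:
pendant --steps '{"moves":[[0.07,-0.008,0.002,0.01,0],[0.07,0,0,0.036,0],[0.07,0,0,0.036,0],[0.07,0,0,0.036,0],[0.07,0,0,0.036,0],[0.07,0,0,0.034,0],[0.07,0,0,0,0],[0.02,0,0,0,0],[0.02,0,0,0,0],[0.02,0,0,0,0],[0.02,0,0,0,0],[0.02,0,0,0,0],[0.02,0,0,0,0]]}' --grip_force 25

```text
t: 5.0
tool_pos: [0.4177, -0.2937, 0.0532]
orientation: [2.221, 2.221, 0.0]
force: [-0.8, 0.7, 1.8]
opening: 0.0278
gripper_force: 25.0
```

Emit:
pendant --steps '{"moves":[[0.02,0,0,-0.02,0],[0.02,0,0,-0.035,0],[0.02,0,0,-0.035,0],[0.02,0.02,0,-0.035,0],[0.02,0.04,0.0018,0,0],[0.02,0.04,0.0018,0,0],[0.02,0.04,0.0018,0,0],[0.02,0.04,0.0018,0,0],[0.02,0.04,0.0018,0,0],[0.02,0.04,0.0018,0,0],[0.02,0.04,0.0018,0,0],[0.02,0.04,0.0018,0,0],[0.02,0.04,0.0018,0,0],[0.02,0.04,0.0018,0,0],[0.02,0.04,0.0018,0,0],[0.02,0.04,0.0018,0,0],[0.02,0.04,0.0018,0,0],[0.02,0.04,0.0018,0,0],[0.02,0.04,0.0018,0,0]]}'

```text
t: 6.9
tool_pos: [0.444, 0.3283, 0.1776]
orientation: [2.221, 2.222, -0.0]
force: [0.6, -0.5, -0.3]
opening: 0.0281
gripper_force: 25.0
```

Emit:
pendant --steps '{"moves":[[0.02,0.035,0,0,0],[0.02,0.024,0,0,0],[0.02,0,0,0,0],[0.02,0,0,0,0]]}'

```text
t: 7.3
tool_pos: [0.444, 0.3856, 0.1772]
orientation: [2.22, 2.223, -0.002]
force: [0.7, -0.1, -0.0]
opening: 0.028
gripper_force: 25.0
```

Emit:
pendant --steps '{"moves":[[0.02,0,0.001,0.035,0],[0.02,0,0,0.035,0],[0.02,0,0,0.03,0],[0.02,0,0,0.012,0],[0.02,0,0,0.006,0],[0.02,0,0,0.0015,0],[0.02,0,0,0,0],[0.05,0,0,0,0],[0.05,0,0,0,0],[0.05,0,0,0,0],[0.05,0,0,0,0]]}'

```text
t: 8.4
tool_pos: [0.4455, 0.3858, 0.0586]
orientation: [2.221, 2.221, 0.001]
force: [-0.1, 0.5, 0.2]
opening: 0.0492
gripper_force: 0.0
```

Emit:
pendant --steps '{"moves":[[0.06,0,0,-0.03,0],[0.06,0,0,-0.04,0],[0.06,0,0,-0.04,0],[0.06,-0.04,0.0045,-0.03,0],[0.06,-0.04,0.0045,0,0],[0.06,-0.04,0.0045,0,0],[0.06,-0.04,0.0045,0,0],[0.06,-0.04,0.0045,0,0],[0.06,-0.04,0.0045,0,0],[0.06,-0.04,0.0045,0,0],[0.06,-0.04,0.0045,0,0],[0.06,-0.04,0.0045,0,0],[0.06,-0.04,0.0045,0,0],[0.06,-0.04,0.0045,0,0],[0.06,-0.04,0.0045,0,0],[0.06,-0.04,0.0045,0,0],[0.06,-0.04,0.0045,0,0],[0.06,-0.04,0.0045,0,0],[0.06,0,0,0,0],[0.06,0,0,0,0]]}'

```text
t: 10.4
tool_pos: [0.5126, -0.2149, 0.1978]
orientation: [-2.223, -2.219, -0.0]
force: [-0.2, 0.7, -0.2]
opening: 0.0599
gripper_force: 0.0
```

```bash
python3 - <<'E'
from h import *
c=robot.read_camera("wrist"); cv2.imwrite("pics/w2.png",c["image"][:,:,::-1]); print(proj(c,(.513,-.219,.078)))
c=robot.read_camera("top")
for a,r,q in blobs(c,(20,150,100),(35,255,255),(190,180,300,230)): print(a,r,ray(c,r[0],.079))
E
```

```text
[317.16272905 204.83301764]
150.0 ((215.0, 206.5), (9.0, 18.0), 90.0) [0.44526598 0.38566277 0.079     ]
```

View pics/w2.png

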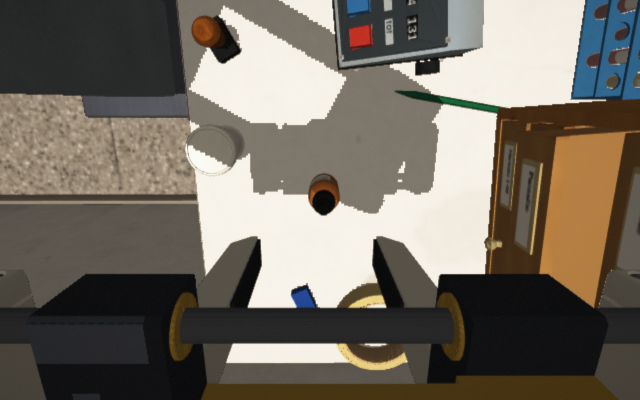

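Carton sits at (0.4453,0.3857), within 1 mm of its coaster centre. The wrist view shows the dropper's cap at (323,202), centred between the jaws about 2 mm further in x.

Emit:
pendant --steps '{"moves":[[0.06,-0.004,0.002,0.02,0],[0.06,0,0,0.04,0],[0.06,0,0,0.04,0],[0.06,0,0,0.035,0],[0.06,0,0,0.02,0],[0.06,0,0,0.007,0],[0.06,0,0,0,0],[0.02,0,0,0,0],[0.02,0,0,0,0],[0.02,0,0,0,0],[0.02,0,0,0,0],[0.02,0,0,0,0],[0.02,0,0,0,0]]}' --grip_force 25

```text
t: 11.8
tool_pos: [0.5154, -0.2186, 0.0368]
orientation: [2.221, 2.22, 0.001]
force: [-0.2, 0.6, 5.0]
opening: 0.0287
gripper_force: 25.0
```

Emit:
pendant --steps '{"moves":[[0.02,0,0,-0.02,0],[0.02,0,0,-0.035,0],[0.02,0,0,-0.04,0],[0.02,0,0,-0.035,0],[0.02,0.036,-0.0045,0,0],[0.02,0.036,-0.0045,0,0],[0.02,0.036,-0.0045,0,0],[0.02,0.036,-0.0045,0,0],[0.02,0.036,-0.0045,0,0],[0.02,0.036,-0.0045,0,0],[0.02,0.036,-0.0045,0,0],[0.02,0.036,-0.0045,0,0],[0.02,0.036,-0.0045,0,0],[0.02,0.036,-0.0045,0,0],[0.02,0.036,-0.0045,0,0],[0.02,0.036,-0.0045,0,0],[0.02,0.036,-0.0045,0,0],[0.02,0.036,-0.0045,0,0],[0.02,0,0,0,0],[0.02,0,0,0,0]]}'

```text
t: 13.8
tool_pos: [0.4513, 0.286, 0.1655]
orientation: [-2.219, -2.224, 0.002]
force: [0.2, 0.5, -0.8]
opening: 0.0288
gripper_force: 24.9
```

```bash
python3 - <<'E'
from h import *
c=robot.read_camera("wrist"); cv2.imwrite("pics/w3.png",c["image"][:,:,::-1])
E
```

```text
(no output)
```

View pics/w3.png

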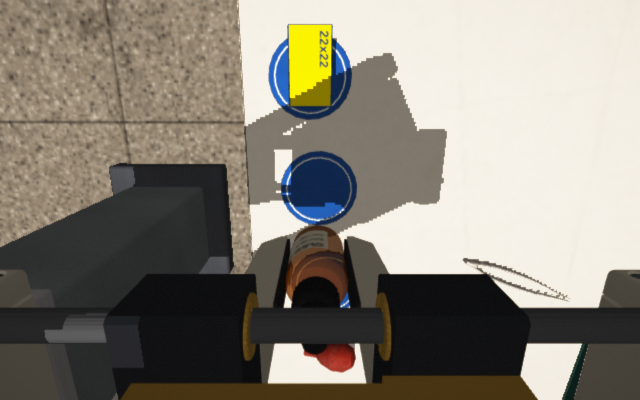

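The wrist view shows the bottle upright in the jaws at (317,280), with the middle coaster at (318,188) ahead of it and the carton centred on its coaster.

Emit:
pendant --steps '{"moves":[[0.02,0,0.001,0.035,0],[0.02,0,0,0.035,0],[0.02,0,0,0.03,0],[0.02,0,0,0.016,0],[0.02,0,0,0.006,0],[0.02,0,0,0.002,0],[0.02,0,0,0,0],[0.02,0,0,0,0],[0.06,0,0,0,0],[0.06,0,0,0,0],[0.06,0,0,0,0],[0.06,0,0,0,0]]}'

```text
t: 15.05
tool_pos: [0.4529, 0.2859, 0.0422]
orientation: [2.221, 2.221, 0.0]
force: [0.2, 0.5, -0.5]
opening: 0.056
gripper_force: 0.0
```

Emit:
pendant --steps '{"moves":[[0.07,0,0,-0.03,0],[0.07,0,0,-0.04,0],[0.07,0,0,-0.04,0],[0.07,0,0,-0.04,0],[0.07,-0.038,-0.0025,0,0],[0.07,-0.038,-0.0025,0,0],[0.07,-0.038,-0.0025,0,0],[0.07,-0.038,-0.0025,0,0],[0.07,-0.038,-0.0025,0,0],[0.07,-0.038,-0.0025,0,0],[0.07,-0.038,-0.0025,0,0],[0.07,-0.038,-0.0025,0,0],[0.07,-0.038,-0.0025,0,0],[0.07,-0.038,-0.0025,0,0],[0.07,-0.038,-0.0025,0,0],[0.07,-0.038,-0.0025,0,0],[0.07,0,0,0,0],[0.07,0,0,0,0]]}'

```text
t: 16.85
tool_pos: [0.4226, -0.1706, 0.1919]
orientation: [-2.224, -2.218, -0.0]
force: [-0.4, -0.4, -1.0]
opening: 0.0698
gripper_force: 0.0
```

```bash
python3 - <<'E'
from h import *
c=robot.read_camera("wrist"); cv2.imwrite("pics/w4.png",c["image"][:,:,::-1]); print(proj(c,(.421,-.176,.058)))
c=robot.read_camera("top"); cv2.imwrite("pics/t4.png",cv2.resize(c["image"][165:235,180:345],None,fx=4.8,fy=4.8)[:,:,::-1])
E
```

```text
[314.81561417 201.48412403]
```

View pics/w4.png

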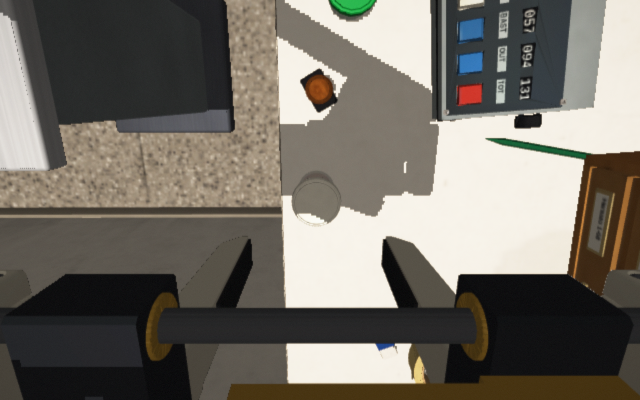

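View pics/t4.png

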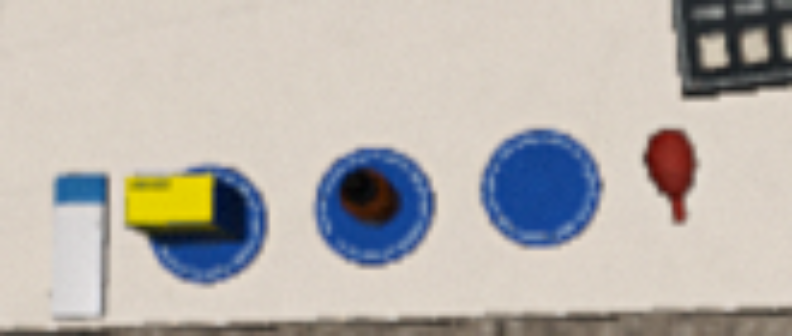

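The wrist view shows the tall pot's lid at (316,201), matching the prediction of (315,201). The top crop shows the carton and bottle centred on their coasters and the bulb and mailer unmoved. I'll grip the pot by its lid.

Emit:
pendant --steps '{"moves":[[0.07,-0.0055,-0.001,0.02,0],[0.07,0,0,0.04,0],[0.07,0,0,0.04,0],[0.07,0,0,0.025,0],[0.07,0,0,0.012,0],[0.07,0,0,0,0],[0.035,0,0,0,0],[0.035,0,0,0,0],[0.035,0,0,0,0],[0.035,0,0,0,0],[0.035,0,0,0,0],[0.035,0,0,0,0]]}' --grip_force 25

```text
t: 18.15
tool_pos: [0.4226, -0.1762, 0.056]
orientation: [2.22, 2.22, 0.001]
force: [0.3, 0.1, 6.4]
opening: 0.0412
gripper_force: 25.0
```

Emit:
pendant --steps '{"moves":[[0.035,0,0,-0.02,0],[0.035,0,0,-0.035,0],[0.035,0,0,-0.035,0],[0.035,0,0,-0.03,0],[0.035,0.036,0.0038,0,0],[0.035,0.036,0.0038,0,0],[0.035,0.036,0.0038,0,0],[0.035,0.036,0.0038,0,0],[0.035,0.036,0.0038,0,0],[0.035,0.036,0.0038,0,0],[0.035,0.036,0.0038,0,0],[0.035,0.036,0.0038,0,0],[0.035,0.036,0.0038,0,0],[0.035,0.036,0.0038,0,0],[0.035,0,0,0,0],[0.035,0,0,0,0]]}'

```text
t: 19.75
tool_pos: [0.4594, 0.1847, 0.1746]
orientation: [-2.219, -2.223, 0.002]
force: [0.6, 0.0, -0.7]
opening: 0.0411
gripper_force: 25.0
```

```bash
python3 - <<'E'
from h import *
c=robot.read_camera("wrist"); cv2.imwrite("pics/w5.png",c["image"][:,:,::-1])
E
```

```text
(no output)
```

View pics/w5.png

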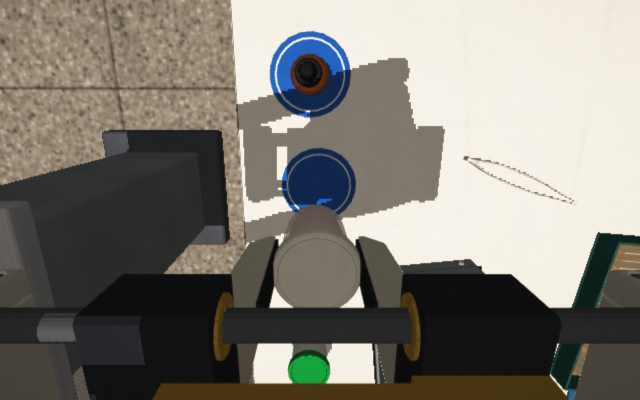

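The wrist view shows the pot held upright with its lid at (316,272), coaster b at (318,184) ahead of it and the bottle upright on the middle coaster. I'll check the lid's offset in the jaws.

```bash
python3 - <<'E'
from h import *
c=robot.read_camera("wrist"); print(ray(c,(316.5,273),.1765), robot.read_state()["tool_pos"])
p=[proj(c,(.4594,.1847+d,.1765)) for d in(-.022,.022)]; print(p)
E
```

```text
[0.45947173 0.18372403 0.1765    ] [0.45957253 0.18352987 0.17468389]
[array([316.30363773, 311.57975035]), array([316.40060361, 227.42834532])]
```

Emit:
pendant --steps '{"moves":[[0.035,0.002,0.001,0.035,0],[0.035,0,0,0.035,0],[0.035,0,0,0.025,0],[0.035,0,0,0.012,0],[0.035,0,0,0.005,0],[0.035,0,0,0.002,0],[0.035,0,0,0,0],[0.035,0,0,0,0],[0.07,0,0,0,0],[0.07,0,0,0,0],[0.07,0,0,0,0],[0.07,0,0,0,0]]}'

```text
t: 21.05
tool_pos: [0.4609, 0.1864, 0.0612]
orientation: [2.221, 2.221, 0.0]
force: [0.7, -1.1, 0.4]
opening: 0.0674
gripper_force: 0.0
```

Emit:
pendant --steps '{"moves":[[0.07,0,0,-0.03,0],[0.07,0,0,-0.04,0],[0.07,0,0,-0.04,0],[0.07,0,0,-0.03,0],[0.07,-0.038,-0.002,0,0],[0.07,-0.038,-0.002,0,0],[0.07,-0.038,-0.002,0,0],[0.07,-0.038,-0.002,0,0],[0.07,-0.037,-0.002,0,0],[0.06,0,0,0,-0.15],[0.06,0,0,0,-0.15],[0.06,0,0,0,-0.15],[0.06,0,0,0,-0.15],[0.06,0,0,0,-0.15],[0.06,0,0,0,-0.15],[0.06,0,0,0,-0.15],[0.06,0,0,0,-0.15],[0.06,0,0,0,-0.15],[0.06,0,0,0,-0.15],[0.06,0,0,0,-0.071]]}'

```text
t: 23.05
tool_pos: [0.4507, -0.0027, 0.201]
orientation: [0.009, -3.141, 0.0]
force: [-0.9, -0.4, 0.3]
opening: 0.0598
gripper_force: 0.0
```

Emit:
pendant --steps '{"moves":[[0.06,0,0,0,0],[0.06,0,0,0,0]]}'

```text
t: 23.25
tool_pos: [0.4508, -0.0027, 0.201]
orientation: [-0.003, -3.142, 0.0]
force: [-0.1, 0.1, -0.2]
opening: 0.06
gripper_force: 0.0
```

```bash
python3 - <<'E'
from h import *
c=robot.read_camera("wrist"); cv2.imwrite("pics/w6.png",c["image"][:,:,::-1])
for a,r,q in blobs(c,(45,100,60),(80,255,255),amin=300): print(a,r,ray(c,r[0],.038))
c=robot.read_camera("top"); cv2.imwrite("pics/t6.png",cv2.resize(c["image"][165:235,180:345],None,fx=4.8,fy=4.8)[:,:,::-1])
E
```

```text
1523.5 ((315.0, 186.5), (44.0, 45.0), 0.0) [ 0.44984446 -0.00430359  0.038     ]
```

View pics/w6.png

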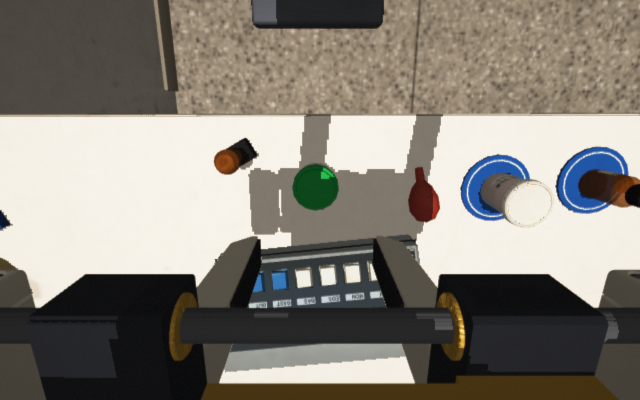

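View pics/t6.png

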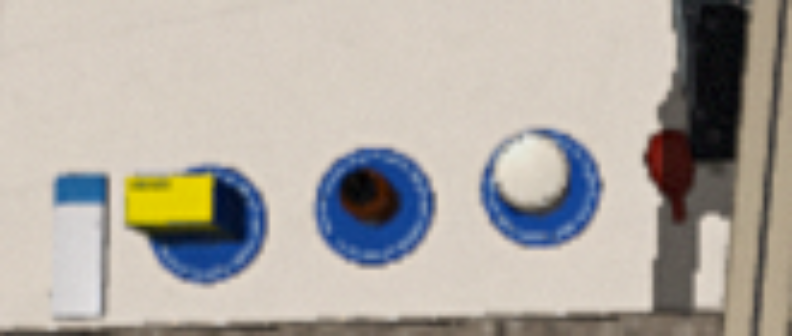

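The wrist view shows the green lid at (315,186), centred between the jaws, with the stamp at (235,153) and bulb at (423,198) clear of the fingers. The top crop shows the tall pot's lid at crop (532,172), standing on coaster b.

Emit:
pendant --steps '{"moves":[[0.06,0,0,0.03,0],[0.06,0,0,0.04,0],[0.06,0,0,0.04,0],[0.06,0,0,0.03,0],[0.06,0,0,0.018,0],[0.06,0,0,0.007,0],[0.06,0,0,0,0],[0.035,0,0,0,0],[0.035,0,0,0,0],[0.035,0,0,0,0],[0.035,0,0,0,0],[0.035,0,0,0,0]]}' --grip_force 20

```text
t: 24.55
tool_pos: [0.452, -0.0029, 0.0374]
orientation: [-0.0, 3.139, -0.001]
force: [-1.0, -0.0, 6.3]
opening: 0.0432
gripper_force: 20.0
```

```bash
python3 - <<'E'
from h import *
c=robot.read_camera("top"); print(ray(c,(290.8,200.8),.062))
for a,r,q in blobs(c,(0,0,140),(180,60,255),(281,192,301,211),60): print(a,r,ray(c,r[0],.062))
E
```

```text
[0.45771288 0.18453921 0.062     ]
187.0 ((289.0, 199.5), (15.0, 16.0), 90.0) [0.46145921 0.18938957 0.062     ]
```

Emit:
pendant --steps '{"moves":[[0.035,0,0,-0.02,0],[0.035,0,0,-0.035,0],[0.035,0,0,-0.04,0],[0.035,0,0,-0.035,0],[0.035,-0.0018,0.038,0,0],[0.035,-0.0018,0.038,0,0],[0.035,-0.0018,0.038,0,0],[0.035,-0.0018,0.038,0,0],[0.035,-0.0018,0.038,0,0],[0.035,0,0,0,0],[0.035,0,0,0,0],[0.035,0,0,0,0]]}'

```text
t: 25.8
tool_pos: [0.4597, 0.1866, 0.166]
orientation: [-0.0, -3.141, 0.001]
force: [-0.1, 0.5, -1.4]
opening: 0.0429
gripper_force: 20.0
```

```bash
python3 - <<'E'
from h import *
c=robot.read_camera("wrist"); cv2.imwrite("pics/w7.png",c["image"][:,:,::-1])
for a,r,q in blobs(c,(45,100,40),(80,255,255),amin=300): print(a,r,ray(c,r[0],.166))
E
```

```text
5971.5 ((316.5, 264.5), (89.0, 85.0), 0.0) [0.45625975 0.18645548 0.166     ]
```

View pics/w7.png

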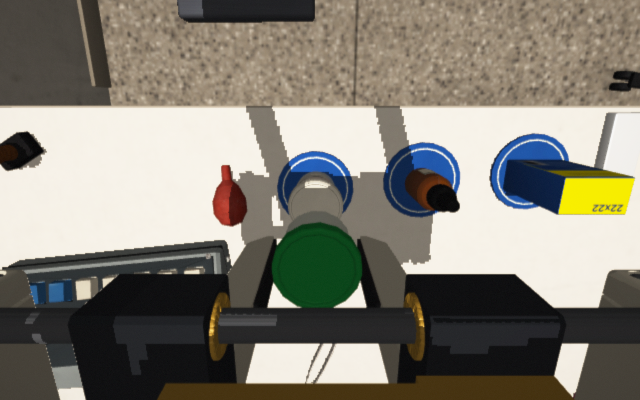

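The wrist view shows the short pot held upright with its green lid at (316,264), roughly 3 mm short of the tall pot in x. I'll correct that and lower it.

Emit:
pendant --steps '{"moves":[[0.035,-0.003,0,0.01,0],[0.035,0,0,0.025,0],[0.035,0,0,0.018,0],[0.035,0,0,0.008,0],[0.035,0,0,0.004,0],[0.035,0,0,0.0015,0],[0.035,0,0,0,0],[0.035,0,0,0,0]]}'

```text
t: 26.65
tool_pos: [0.4634, 0.1875, 0.1004]
orientation: [-0.0, 3.14, 0.001]
force: [0.7, -0.0, -0.1]
opening: 0.0431
gripper_force: 20.0
```

Emit:
pendant --steps '{"moves":[[0.035,0,0,0.001,0],[0.035,0,0,0,0],[0.048,0,0,0,0],[0.052,0,0,0,0],[0.062,0,0,0,0],[0.062,0,0,0,0],[0.062,0,0,-0.01,0],[0.062,0,0,-0.03,0],[0.062,0,0,-0.04,0],[0.062,0,0,-0.04,0],[0.062,0,0,-0.03,0],[0.062,0,0,0,0],[0.062,0,0,0,0]]}'

```text
t: 27.95
tool_pos: [0.4633, 0.1874, 0.2498]
orientation: [-0.0, 3.139, 0.001]
force: [1.1, -0.2, -0.8]
opening: 0.0623
gripper_force: 0.0
```

```bash
python3 - <<'E'
from h import *
c=robot.read_camera("wrist"); a=c["image"]
for _,r,q in blobs(c,(45,100,40),(80,255,255),amin=300): print(r,ray(c,r[0],.1))
c=robot.read_camera("scene"); b=cv2.resize(c["image"][120:280,240:400],(400,400),interpolation=2)
c=robot.read_camera("top")
for _,r,q in blobs(c,(45,100,40),(80,255,255),(270,180,310,215)): print(r,ray(c,r[0],.1))
cv2.imwrite("pics/f8.png",np.hstack([cv2.resize(a,(400,250))[:250],cv2.resize(b,(250,250))])[:,:,::-1])
print(robot.read_state()["tool_pos"])
E
```

```text
((316.5, 188.0), (46.0, 47.0), 90.0) [0.46079888 0.18733796 0.1       ]
((287.5, 197.0), (14.0, 15.0), 90.0) [0.46075508 0.1892997  0.1       ]
[0.46192867 0.18702369 0.24694159]
```

View pics/f8.png

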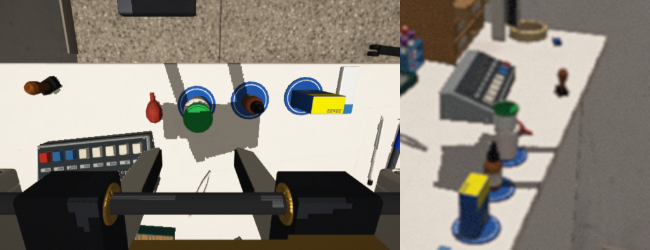

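The picture shows the green-lidded pot on the tall pot, at left-panel (197,118). The bottle and carton stand upright on their coasters, and the bulb, mailer and stamp are in place. The stack is centred at (0.461,0.187–0.189), against a coaster centre of (0.460,0.186). The arm is clear, so I'm handing in.

```bash
python3 -c "
from plant import robot
print(robot.close_job())"
```

```text
the job is handed in; nothing more can be done
None
```

The job is handed in at about 28 s of the 120 s allowed, with no verdict returned: the last camera views showed all four objects upright, the tall pot and carton within about 3 mm of their coaster centres, the bottle centred on the middle coaster by eye, the short pot stacked on the tall one, and the bulb, mailer and stamp looking undisturbed.

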